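# Stow a cheese and walk the sticky shutter home

## Robot

A 6-joint arm with a two-finger parallel gripper is mounted at the origin on the work surface. World frame = base frame: x ahead of the robot, y to its left, z up, the work surface at z = 0. Lengths are in mm, angles in rad, forces in N, time in s.
With the tool pointing down it reaches from about 375 to 900 mm from the base axis. Payload 3.1 kg.
Tool frame: the origin (TCP) lies midway between the tips of the shut fingers; the grasp point (between the pads) lies 19 mm behind it (arm.grasp_offset is the distance from the TCP to the grasp point, in mm); z points along the fingers, y is the line along which they close (so a half turn about z gives the same grasp; the last joint's range is limited). The gripper opens to 85 mm and grips with 20 to 120 N. Pads are 22 mm wide; open, the fingers measure 114 mm over their backs; the gripper's body (76 mm by 85 mm) begins 54 mm behind the grasp point. The pads swing forward as they close: fully open they stand 13 mm farther back than shut.
Start: joints at [1.04, 0.527, 1.433, -0, 1.181, -0.178], TCP at [215.326, 586.712, 231.31] pointing down, gripper open.
Joint ranges: [-3.08, 3.08], [-0.75, 2.2], [0.22, 2.44], [-1.43, 4.57], [0, 2.65], [-2.85, 2.85]. Speed limits (rad/s): [2.79, 2.79, 3.14, 3.14, 3.14, 3.14].

## Interface

Orientations are given as a unit quaternion [x, y, z, w].
In Python, from workcell import sense, eyes, sign_off, arm gives the robot as it stands.
- The arm moves only by the tool apply_moves, never from a script. Its argument "motion" is a list of rows, each a list of 5 numbers: the closure, from -1 (fully open) to 1 (shut), then the shift along the tool's x, y, z in m, then the turn about the tool's z in degrees. In form: [[grip, dx, dy, dz, spin], ...]. A call has 1 to 20 rows; each row shifts and turns the commanded pose from where the row before left it, along the tool's axes as they then stand; what a row does not reach is not made up. A row lasts 1/8 s, in which the tool goes at most 62.5 mm and 10.7 degrees, less where a joint would pass 70% of its speed; a pose out of reach is approached as far as the arm can. A call with a gripper value outside its range is refused whole. The fingers move at their own pace and stop on an object; "newtons" is the grip in N (left out, the last holds). Time passes only in rows, so rows that do not move let the fingers close. It gives the time, the measured TCP pose, the force, the opening and the grip force at its end, in the units of the state.
- sense(): the state, without advancing time (a new reading comes with each control period).
- eyes.camera(name): name is "scene" or "top"; returns a dict with "pixels" (420x560x3 uint8, red, green, blue), "fx", "fy", "cx", "cy" (pixels), "pose" (4x4, takes a point from camera to world coordinates). Camera axes: x right, y down, z forward; pixel columns grow to the right and rows downward; lengths in mm; the calibration is good to about 2 mm. A picture is of the moment at which its call begins. There is no depth.
- sign_off(): hands the job in; it is judged then, once.
The state is a dict: "time": time; "qpos": joint angles; "qvel": joint speeds; "joint_efforts": joint torques, N m; "tcp_pos": TCP position; "tcp_rot": TCP orientation; "force": force on the tool from outside, world axes, zero at the start; "torque": the same for the moment, N m; "opening": opening from 0.0 (shut) to 1.0 (fully open); "grip_force": force on a finger pad.
Only numpy, scipy, OpenCV 4.12 (cv2) and the standard library are available. Lean on these libraries where they do the work, as an engineer would, in place of code of your own. Each camera call takes 0.05 s, during which the arm holds its last target. There are 200 camera calls.

## Task

Put the small yellow cheese from the table flat into the free part of the open well of the wooden cheese case, next to the red one, and let go of it. Then shut the case by sliding its green shutter away from you, fully home at both ends against the far wall: it sticks and jams askew in its tracks, so push its left and right pegs by turns, gently, and never force a jammed end (stay well below 35 N). Leave the red cheese, the two jars and the cup where they stand.

Things in the scene. Friction and masses are not known exactly. Their poses are not given: they have to be found in the camera images.
- case: Wooden counter case, fixed, 210 (x) by 385 (y) by 83 mm high; origin: centre of its underside; +x is the way the shutter closes (away from the robot), +y its left. CASE FRAME in mm: deck at z = 62 over x -95 to 4. Side tracks: walls at |y| = 172.5; from |y| = 160 outwards a lip, top z = 78, keeps the shutter down.
- well (a point): Centre of the well's floor, at x 42, y 0, z 10 mm in the case frame. The well is open above: x 4 to 80, y -135 to 135, 52 mm deep below the deck.
- serving_board (a point): Centre of the top of the fixed pale serving board with a straw mat: x -105 to -12, |y| below 85, top z = 83 (case frame, mm). The shutter passes beneath it, so only the shutter's two ends can be reached.
- stop (a point): Middle of the inner face of the case's far wall (x = 87, case frame, mm; wall top z = 78), against which the shutter shuts.
- shutter: Green slatted board lying loose in the tracks, 88 (x) by 340 (y) by 8 mm, 0.28 to 0.46 kg; origin: centre of its underside, at z = 62 (case frame, mm). 5 mm of sideways play lets it turn 0.057 rad either way. Pushed at one peg it pivots about its other end at 2 to 5 N; that peg gains up to 40 mm, then its corners jam and force rises steeply. Pushing the other peg frees it, at 5 to 17 N depending on how hard it was jammed.
- left_peg (a point): Middle of the shutter's left (+y) peg: an upright round wooden peg, 16 mm diameter, 36 mm tall, at y = 132 on the shutter's top, this point 26 mm above the shutter's underside. Peg top at z = 106 (case frame, mm). Starts at about x = -47 to -38; shut, it is at x = 43.
- right_peg (a point): The same for the right (-y) peg, at y = -132. Shut: at x = 43 in the case's frame.
- cheese: The small yellow cheese to be stowed: a round upright drum, 56 mm diameter, 40 mm high, about 0.11 kg, with a white paper disc on top; origin at the centre of its underside. It stands on the table to the left or right of the case.
- neighbour: The red cheese that already stands in the well, in its right (-y) half, same size (56 mm diameter, 40 mm high), origin at the centre of its underside. Leave it there.
- honey: Amber honey jar, 60 mm diameter, 85 mm high, standing on the table on the other side of the case from the yellow cheese; origin at the centre of its underside. Leave alone.
- cup: Terracotta cup, 68 mm diameter, 75 mm high, on the right of the case, further out than the cheese or honey there; origin under its centre. Leave alone.
- jam: Jam jar with red lid, 64 mm diameter, 90 mm high, on the left of the case, further out than the cheese or honey there; origin under its centre. Leave alone.
Not all that is in view belongs to the job. What is shaped like the cheese but black or grey is not meant.

How it is judged (in metres and radians):
On the way:
1. the yellow cheese stands flat in the well, let go (x of cheese in the frame of case between 0.02 and 0.065 m and y of cheese in the frame of case between -0.115 and 0.115 m and z of cheese in the frame of case below 0.014 m and angle between cheese's own z axis and vertical below 0.1 rad and contact force between the fingers and cheese below 0.1 N), for 0.2 s.
At the end, for the whole second after the job is handed in: Both pegs of the shutter are within 4 mm of the shut position (x = 43 mm in the case's frame), so that the shutter is home at both ends; the yellow cheese stands upright on the floor of the well (centre x 20 to 65 mm, |y| below 115 mm, within 4 mm of the floor), released; all at rest (all of step 1 and x of each of left_peg, right_peg in the frame of case above 0.039 m and linear speed of each of shutter, cheese below 0.01 m/s); the robot touches nothing.
It fails at once if the shutter is forced: more than 35 N between gripper and shutter (contact force between any of the fingers, the arm and shutter above 35 N).
It fails at once if a bystander is moved by more than 25 mm (distance of any of neighbour, honey, cup, jam from where it was at the start of the episode above 0.025 m).
It also fails if it takes over 72 s, if anything falls off the work surface, if the arm or the gripper's body presses on something with over 40 N, if the wrist force passes 120 N, or if a joint passes its speed limit or range.

## Working session

There is one attempt and no reset: what is moved stays moved. The work goes in short steps, Python scripts to look and compute and a tool call to move; the robot and the scene stay as the last step left them, time stands still between calls to the robot, and variables do not carry over. Pictures are saved under pics/ and viewed, at most 10 in all, crops included, and the job is handed in when it is done.

Besides the shell and the picture viewer there is one more tool, called after ">>>" as name(argument=value, ...) on one line, values as JSON. apply_moves: Moves the arm, as the interface text tells. Its arguments: {"type":"object","properties":{"motion":{"type":"array","items":{"type":"array","items":{"type":"number"}}},"newtons":{"type":"number"}},"required":["motion"]}

```bash
mkdir -p pics
cat > h.py <<'E'
import numpy as np, cv2
from workcell import sense, eyes, sign_off, arm
def snap(n,f):
    c=eyes.camera(n); cv2.imwrite('pics/'+f,c['pixels'][:,:,::-1]); return c
def toworld(c,u,v,z):
    P=np.array(c['pose']); d=P[:3,:3]@np.array([(u-c['cx'])/c['fx'],(v-c['cy'])/c['fy'],1]); o=P[:3,3]
    return o+d*(z-o[2])/d[2]
def proj(c,p):
    P=np.array(c['pose']); q=P[:3,:3].T@(np.array(p)-P[:3,3]); return c['fx']*q[0]/q[2]+c['cx'],c['fy']*q[1]/q[2]+c['cy']
E
python3 - <<'E'
from h import *
for n in('top','scene'):
    c=snap(n,n+'1.png'); print(n,c['fx'],np.round(c['pose'],3).tolist())
print(sense())
E
```

```text
top 407.4989401534172 [[0.007, -0.999, 0.035, 488.714], [-1.0, -0.008, -0.01, 8.562], [0.01, -0.035, -0.999, 1030.581], [0.0, 0.0, 0.0, 1.0]]
scene 460.61010560457373 [[-0.21, 0.653, -0.728, 1366.041], [0.978, 0.156, -0.142, 174.413], [0.021, -0.741, -0.671, 868.011], [0.0, 0.0, 0.0, 1.0]]
{'time': 0.1, 'qpos': array([ 1.04050933e+00,  5.28404788e-01,  1.43378295e+00,  1.53035348e-05,
        1.18144489e+00, -1.78519867e-01]), 'qvel': array([-0.00069438, -0.00174631, -0.001828  , -0.00187446,  0.00110825,
        0.00136623]), 'joint_efforts': array([-2.23174461e-04, -4.43306923e+01, -1.78587466e+01, -2.22950698e-04,
        3.92807415e-03, -1.96933985e-05]), 'tcp_pos': array([214.9885115 , 586.15614513, 230.40930162]), 'tcp_rot': array([ 1.74980916e-01,  9.84571297e-01, -9.54139649e-04, -3.60602179e-04]), 'force': array([-0.18608342,  0.38792714, -0.20635835]), 'torque': array([ 0.02573343, -0.0279194 , -0.00970642]), 'grip_force': 0.0, 'opening': 0.9982476592189312}
```

View pics/top1.png

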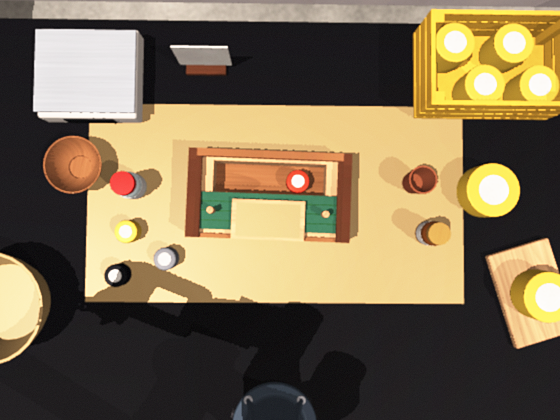

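View pics/scene1.png

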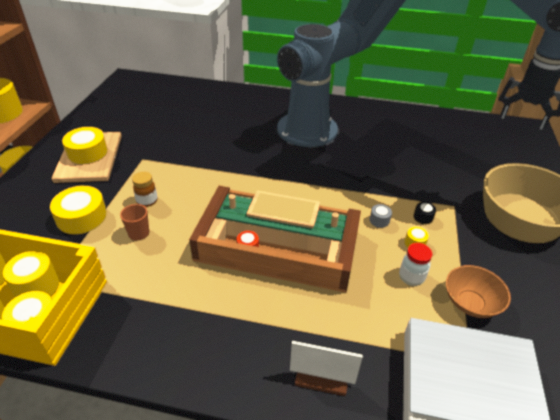

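The top view shows the yellow cheese at about (125,231), black and grey decoys at (117,275) and (165,258), jam at (123,183), the red cheese at (298,181), and the shutter pegs at about (210,210) and (326,213). The scene view agrees. Next I zoom in on the case and segment the white discs.

Run:
```python
from h import *
c=eyes.camera('top'); im=c['pixels']
cr=im[140:250,175:365,::-1]; cv2.imwrite('pics/case.png',cv2.resize(cr,None,fx=4,fy=4,interpolation=cv2.INTER_CUBIC))
hsv=cv2.cvtColor(im,cv2.COLOR_RGB2HSV)
for nm,(u,v),z in(('cheese',(125,231),40),('red',(298,181),50)):
    r=16; s=hsv[v-r:v+r,u-r:u+r]
    h=s[:,:,0].astype(int)
    m=((s[:,:,1]<90)&(s[:,:,2]>200)).astype(np.uint8)
    n,l,st,ce=cv2.connectedComponentsWithStats(m); 
    for i in range(1,n):
        if st[i,4]>15:
            p=ce[i]+[u-r,v-r]; print(nm,st[i,4],p,np.round(toworld(c,*p,z),1))
```

```text
cheese 312 [118.43910256 236.20512821] [461.9 379.1  40. ]
cheese 37 [132.7027027 216.       ] [511.  345.7  40. ]
cheese 149 [124.9261745  231.18791946] [474.1 363.7  40. ]
red 141 [297.56737589 180.72340426] [599.  -52.9  50. ]
```

View pics/case.png

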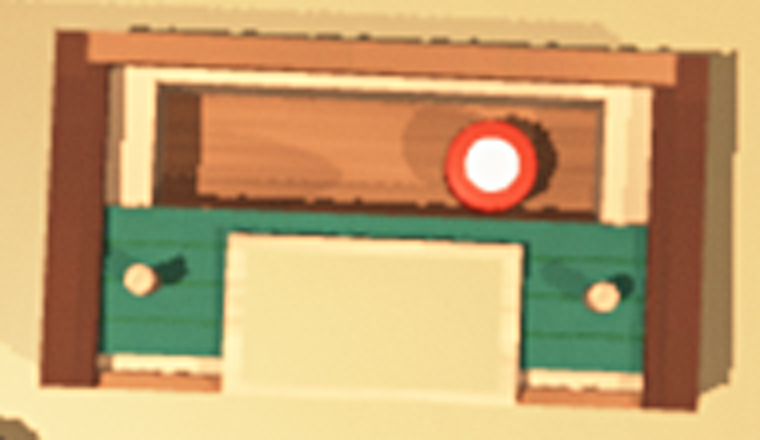

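Crop pixels: case corners (57,30), (708,55), (696,410), (40,385); peg tops (140,279) and (603,297); board's far corners (225,233) and (523,242). I fit the case pose to these.

Run:
```python
from h import *
from scipy.optimize import least_squares
c=eyes.camera('top')
f=lambda u,v:(u/4+175-.4,v/4+140-.4)
obs=[((57,30),(105,192.5,78)),((708,55),(105,-192.5,78)),((696,410),(-105,-192.5,78)),((40,385),(-105,192.5,78)),((225,233),(-12,85,83)),((523,242),(-12,-85,83)),((518,404),(-105,-85,83)),((222,392),(-105,85,83))]
def W(q,p): 
    C,S=np.cos(q[2]),np.sin(q[2]); return np.array([q[0]+C*p[0]-S*p[1],q[1]+S*p[0]+C*p[1],p[2]])
def res(q): return np.concatenate([np.array(proj(c,W(q,p)))-f(*o) for o,p in obs])
r=least_squares(res,[560,0,0],loss='soft_l1',x_scale=[1,1,.01]); q=r.x
print(q,np.round(res(q).reshape(-1,2),1).tolist()); np.save('case.npy',q)
def inv(p): 
    C,S=np.cos(q[2]),np.sin(q[2]); d=p[:2]-q[:2]; return np.round([C*d[0]+S*d[1],-S*d[0]+C*d[1]],1)
for o in((140,279),(603,297)):
    w=toworld(c,*f(*o),106); print('peg',np.round(w,1),inv(w))
print('red',inv(np.array([599,-52.9])),'cheese',inv(np.array([474.1,363.7])))
print('place',W(q,(42,50,10)),W(q,(42,60,10)))
from scipy.spatial.transform import Rotation as R
print(R.from_quat(sense()['tcp_rot']).as_matrix().round(3).tolist())
```

```text
[ 5.63463073e+02  1.65465338e+01 -3.01244680e-02] [[-0.5, -0.6], [0.4, -0.4], [0.6, 0.1], [-0.3, 0.2], [1.0, -0.0], [-0.5, 0.5], [-0.6, -0.1], [0.1, 0.2]]
peg [525.9 149.8 106. ] [-41.6 132.1]
peg [ 517.6 -113.   106. ] [ -41.9 -130.8]
red [ 37.6 -68.3] cheese [-99.8 344.3]
place [606.95001273  65.25881208  10.        ] [607.25121185  75.254275    10.        ]
[[-0.939, 0.345, -0.001], [0.345, 0.939, -0.001], [0.0, -0.001, -1.0]]
```

>>> apply_moves(motion=[[-1, 0, 0, 0, -9.2], [-1, 0, 0, 0, -9.2], [-1, -0.033, -0.027, 0, 0], [-1, -0.033, -0.027, 0, 0], [-1, -0.033, -0.027, 0, 0], [-1, -0.033, -0.027, 0, 0], [-1, -0.033, -0.027, 0, 0], [-1, -0.033, -0.027, 0, 0], [-1, -0.033, -0.027, 0, 0], [-1, -0.033, -0.027, 0.02, 0], [-1, 0, 0, 0.03, 0], [-1, 0, 0, 0.03, 0], [-1, 0, 0, 0, 0]], newtons=30)

```text
time: 1.82
tcp_pos: [470.9, 361.6, 148.9]
tcp_rot: [0.016, 1.0, -0.001, -0.003]
force: [0.5, 0.3, 0.1]
opening: 0.996
grip_force: 0.0
```

```bash
cat >> h.py <<'E'
from scipy.spatial.transform import Rotation as R
def st(t=None):
    q=np.load('case.npy'); s=sense(); C,S=np.cos(q[2]),np.sin(q[2]); d=s['tcp_pos'][:2]-q[:2]
    m=R.from_quat(s['tcp_rot']).as_matrix()
    print('t',s['time'],'case tcp',np.round([C*d[0]+S*d[1],-S*d[0]+C*d[1],s['tcp_pos'][2]],1),'yaw err deg',round(np.degrees(np.arctan2(-m[1,0],-m[0,0])-q[2]),2),'tilt',m[:,2].round(3),'F',s['force'].round(1),s['opening'],s['grip_force'])
E
python3 -c "from h import *; st()"
```

```text
t 1.825 case tcp [-103.   342.1  148.9] yaw err deg -0.06 tilt [-0.006 -0.003 -1.   ] F [0.5 0.3 0.1] 0.9964402694279342 0.0
```

>>> apply_moves(motion=[[-1, -0.003, 0.002, 0.03, 0], [-1, 0, 0, 0.04, 0], [-1, 0, 0, 0.035, 0], [-1, 0, 0, 0.02, 0], [-1, 0, 0, 0.017, 0], [-1, 0, 0, 0, 0], [0.5, 0, 0, 0, 0], [0.5, 0, 0, 0, 0], [0.5, 0, 0, 0, 0], [1, 0, 0, 0, 0], [1, 0, 0, 0, 0], [1, 0, 0, 0, 0], [1, 0, 0, 0, 0]], newtons=30)

```text
time: 3.45
tcp_pos: [476.5, 365.1, 10.7]
tcp_rot: [0.015, 1.0, 0.001, 0.001]
force: [0.1, 0.1, 6.0]
opening: 0.639
grip_force: 32.8
```

```bash
python3 -c "
from h import *; st(); c=snap('scene','s2.png'); im=cv2.imread('pics/s2.png')[150:330,330:530]; cv2.imwrite('pics/s2c.png',cv2.resize(im,None,fx=3,fy=3))"
```

```text
t 3.45 case tcp [-97.4 345.8  10.7] yaw err deg -0.03 tilt [ 0.002  0.001 -1.   ] F [0.1 0.1 6. ] 0.6394812440110254 32.82644972445269
```

View pics/s2c.png

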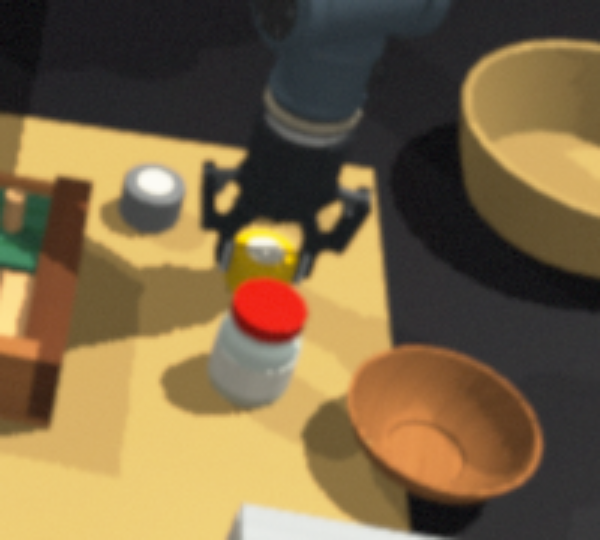

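The cheese is held squarely between the pads (crop about (262,262)), with the jam jar clear. I lift it and carry it over the well.

>>> apply_moves(motion=[[1, 0, 0, -0.02, 0], [1, 0, 0, -0.04, 0], [1, 0, 0, -0.04, 0], [1, 0, 0, -0.04, 0], [1, -0.01, -0.03, 0, 0], [1, -0.018, -0.037, 0, 0], [1, -0.018, -0.037, 0, 0], [1, -0.018, -0.037, 0, 0], [1, -0.018, -0.037, 0, 0], [1, -0.018, -0.037, 0, 0], [1, -0.018, -0.037, 0, 0], [1, -0.018, -0.037, 0, 0], [1, 0, 0, 0, 0], [1, 0, 0, 0, 0]])

```text
time: 5.25
tcp_pos: [602.0, 71.8, 149.7]
tcp_rot: [0.016, 1.0, 0.0, -0.0]
force: [0.1, -0.2, -0.7]
opening: 0.638
grip_force: 32.2
```

```bash
python3 -c "
from h import *; st(); c=snap('scene','s3.png'); im=cv2.imread('pics/s3.png')[100:300,160:400]; cv2.imwrite('pics/s3c.png',cv2.resize(im,None,fx=3,fy=3))"
```

```text
t 5.25 case tcp [ 36.8  56.4 149.7] yaw err deg -0.06 tilt [-0.001  0.001 -1.   ] F [ 0.1 -0.2 -0.7] 0.6384939025757523 32.19912228923931
```

View pics/s3c.png

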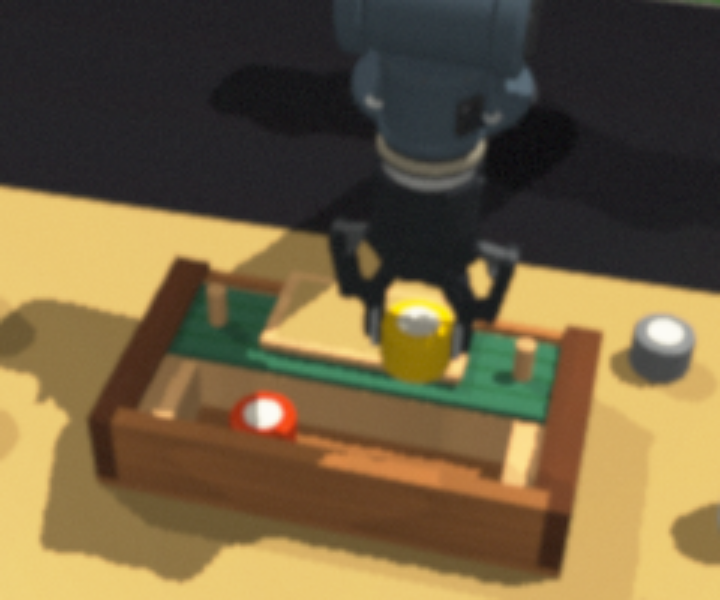

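The cheese hangs level at crop (418,345), above the free left half. The red one is at (264,415). I shift 8 mm further in x and lower it.

>>> apply_moves(motion=[[1, -0.008, 0, 0.02, 0], [1, 0, 0, 0.03, 0], [1, 0, 0, 0.03, 0], [1, 0, 0, 0.02, 0], [1, 0, 0, 0.012, 0], [1, 0, 0, 0.008, 0], [1, 0, 0, 0.006, 0], [1, 0, 0, 0, 0], [1, 0, 0, 0, 0]])

```text
time: 6.42
tcp_pos: [611.2, 71.3, 23.9]
tcp_rot: [0.015, 1.0, -0.0, 0.001]
force: [-0.0, 0.0, -0.8]
opening: 0.635
grip_force: 32.2
```

```bash
python3 -c "
from h import *; st()"
```

```text
t 6.425 case tcp [46.1 56.2 23.9] yaw err deg -0.03 tilt [ 0.001 -0.    -1.   ] F [-0.   0.  -0.8] 0.6351984911242208 32.205282733721106
```

>>> apply_moves(motion=[[1, 0, 0, 0.002, 0], [1, 0, 0, 0.001, 0], [1, 0, 0, 0, 0], [0.2, 0, 0, 0, 0], [-1, 0, 0, 0, 0], [-1, 0, 0, 0, 0], [-1, 0, 0, 0, 0], [-1, 0, 0, 0, 0], [-1, 0, 0, -0.02, 0], [-1, 0, 0, -0.04, 0], [-1, 0, 0, -0.05, 0], [-1, 0, 0, -0.05, 0], [1, 0, 0, 0, 0]])

```text
time: 8.05
tcp_pos: [614.2, 71.3, 186.8]
tcp_rot: [0.015, 1.0, -0.0, 0.006]
force: [0.2, -0.3, -0.3]
opening: 0.816
grip_force: 0.0
```

```bash
python3 -c "
from h import *; st(); c=snap('scene','s4.png'); im=cv2.imread('pics/s4.png')[140:300,180:380]; cv2.imwrite('pics/s4c.png',cv2.resize(im,None,fx=3,fy=3))"
```

```text
t 8.05 case tcp [ 49.1  56.2 186.8] yaw err deg -0.02 tilt [ 0.012 -0.001 -1.   ] F [ 0.2 -0.3 -0.3] 0.8159479151481884 0.0
```

View pics/s4c.png

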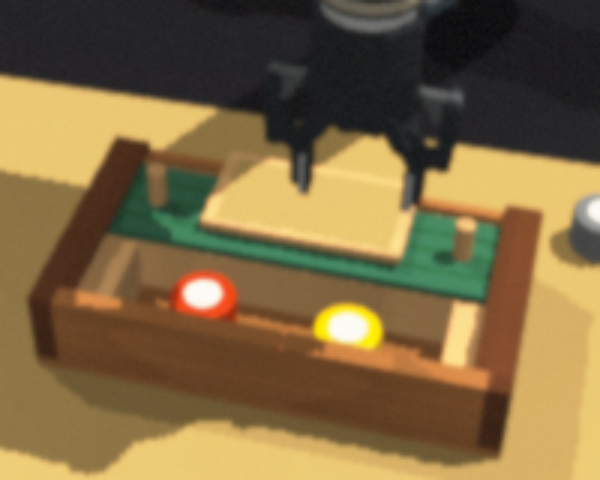

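The yellow cheese stands flat in the well at crop (348,328), next to the red one at (204,295), both released. Next I go behind the left peg with the fingers shut.

>>> apply_moves(motion=[[1, 0.03, 0.018, 0, 0], [1, 0.04, 0.024, 0, 0], [1, 0.04, 0.024, 0, 0], [1, 0.014, 0.01, 0, 0], [1, 0, 0, 0.03, 0], [1, 0, 0, 0.04, 0], [1, 0, 0, 0.02, 0], [1, 0, 0, 0.01, 0], [1, 0, 0, 0, 0], [1, 0, 0, 0, 0]])

```text
time: 9.35
tcp_pos: [489.9, 151.1, 80.9]
tcp_rot: [0.015, 1.0, 0.0, 0.001]
force: [-0.5, 0.1, -0.1]
opening: -0.001
grip_force: 0.0
```

```bash
python3 -c "
from h import *; st()"
```

```text
t 9.35 case tcp [-77.5 132.3  80.9] yaw err deg -0.04 tilt [ 0.002  0.    -1.   ] F [-0.5  0.1 -0.1] -0.0011251459025867396 0.0
```

>>> apply_moves(motion=[[1, -0.007, 0, -0.003, 0], [1, -0.004, 0, 0, 0], [1, -0.004, 0, 0, 0], [1, -0.003, 0, 0, 0], [1, -0.002, 0, 0, 0], [1, -0.002, 0, 0, 0], [1, 0, 0, 0, 0]])

```text
time: 10.22
tcp_pos: [510.4, 150.5, 83.1]
tcp_rot: [0.015, 1.0, -0.0, -0.001]
force: [-1.7, 0.3, 0.1]
opening: 0.002
grip_force: 0.8
```

>>> apply_moves(motion=[[1, -0.002, 0, 0, 0], [1, -0.002, 0, 0, 0], [1, -0.002, 0, 0, 0]])

```text
time: 10.6
tcp_pos: [517.6, 150.2, 83.2]
tcp_rot: [0.015, 1.0, -0.0, 0.0]
force: [-0.6, 0.2, -0.1]
opening: 0.001
grip_force: 0.4
```

>>> apply_moves(motion=[[1, -0.002, 0, 0, 0], [1, -0.002, 0, 0, 0]])

```text
time: 10.85
tcp_pos: [521.3, 150.1, 83.3]
tcp_rot: [0.015, 1.0, -0.0, 0.0]
force: [0.3, 0.5, -0.2]
opening: 0.0
grip_force: 0.5
```

```bash
python3 -c "
from h import *; st(); c=snap('scene','s5.png'); im=cv2.imread('pics/s5.png')[140:300,180:380]; cv2.imwrite('pics/s5c.png',cv2.resize(im,None,fx=3,fy=3))"
```

```text
t 10.85 case tcp [-46.2 132.2  83.3] yaw err deg -0.03 tilt [ 0. -0. -1.] F [ 0.3  0.5 -0.2] 0.0002978369411432168 0.46137068420648575
```

View pics/s5c.png

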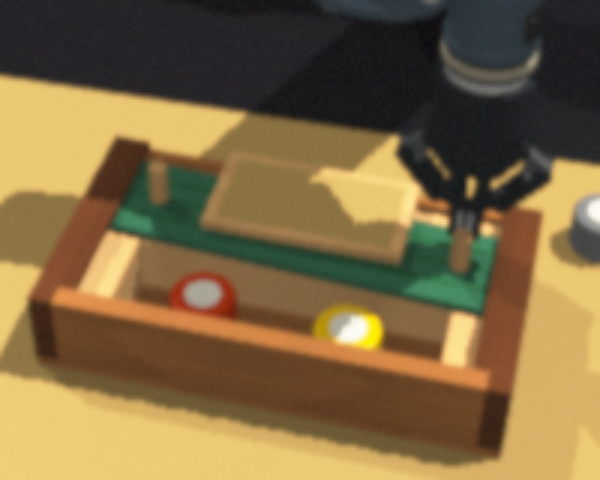

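The left peg has advanced about 14 mm (crop (461,248)) and the right one is still at (158,183), with the fingers in contact and low force. I continue in small steps.

>>> apply_moves(motion=[[1, -0.002, 0, 0, 0], [1, -0.002, 0, 0, 0]])

```text
time: 11.15
tcp_pos: [523.3, 150.0, 83.3]
tcp_rot: [0.015, 1.0, -0.0, -0.002]
force: [-7.2, -0.8, 4.5]
opening: -0.002
grip_force: 3.1
```

>>> apply_moves(motion=[[1, -0.002, 0, 0, 0], [1, -0.002, 0, 0, 0]])

```text
time: 11.4
tcp_pos: [524.4, 149.9, 83.3]
tcp_rot: [0.015, 1.0, -0.0, -0.005]
force: [-10.4, -0.8, 9.4]
opening: -0.004
grip_force: 5.2
```

>>> apply_moves(motion=[[1, -0.002, 0, 0, 0]])

```text
time: 11.52
tcp_pos: [524.7, 149.8, 83.3]
tcp_rot: [0.015, 1.0, -0.0, -0.007]
force: [-14.6, -0.3, 13.4]
opening: -0.002
grip_force: 7.1
```

>>> apply_moves(motion=[[1, 0.012, 0, 0, 0], [1, 0.023, 0, -0.015, 0], [1, 0, -0.044, -0.003, 0], [1, 0, -0.055, 0, 0], [1, 0, -0.055, 0, 0], [1, 0, -0.055, 0, 0], [1, 0, -0.055, 0.003, 0], [1, 0, 0, 0.014, 0], [1, 0, 0, 0, 0], [1, 0, 0, 0, 0]])

```text
time: 12.78
tcp_pos: [487.9, -111.6, 84.2]
tcp_rot: [0.014, 1.0, 0.0, -0.0]
force: [0.1, 0.4, -0.2]
opening: -0.002
grip_force: 0.0
```

```bash
python3 -c "
from h import *; st()"
```

```text
t 12.775 case tcp [ -71.7 -130.4   84.2] yaw err deg 0.07 tilt [-0.  0. -1.] F [ 0.1  0.4 -0.2] -0.002258720029803312 0.0
```

>>> apply_moves(motion=[[1, -0.005, 0, 0, 0], [1, -0.003, 0, 0, 0], [1, -0.002, 0, 0, 0], [1, -0.002, 0, 0, 0], [1, -0.002, 0, 0, 0]])

```text
time: 13.4
tcp_pos: [499.6, -112.7, 84.2]
tcp_rot: [0.015, 1.0, 0.001, -0.002]
force: [-2.6, 0.1, 2.9]
opening: -0.003
grip_force: 1.4
```

>>> apply_moves(motion=[[1, -0.002, 0, 0, 0], [1, -0.002, 0, 0, 0]])

```text
time: 13.65
tcp_pos: [506.5, -113.7, 84.2]
tcp_rot: [0.015, 1.0, -0.0, 0.0]
force: [-0.5, 0.9, -0.2]
opening: -0.002
grip_force: 0.5
```

>>> apply_moves(motion=[[1, -0.002, 0, 0, 0], [1, -0.002, 0, 0, 0]])

```text
time: 13.9
tcp_pos: [510.3, -113.7, 84.2]
tcp_rot: [0.015, 1.0, -0.0, 0.0]
force: [-1.7, 0.1, -1.4]
opening: 0.0
grip_force: 0.5
```

>>> apply_moves(motion=[[1, -0.002, 0, 0, 0], [1, -0.002, 0, 0, 0]])

```text
time: 14.15
tcp_pos: [514.2, -113.8, 84.3]
tcp_rot: [0.015, 1.0, 0.0, 0.0]
force: [0.3, -0.3, -0.5]
opening: 0.003
grip_force: 0.4
```

>>> apply_moves(motion=[[1, -0.002, 0, 0, 0], [1, -0.002, 0, 0, 0]])

```text
time: 14.4
tcp_pos: [518.1, -113.9, 84.3]
tcp_rot: [0.015, 1.0, 0.0, -0.0]
force: [-1.2, 0.1, -1.4]
opening: -0.001
grip_force: 0.5
```

>>> apply_moves(motion=[[1, -0.002, 0, 0, 0], [1, -0.002, 0, 0, 0], [1, -0.002, 0, 0, 0]])

```text
time: 14.78
tcp_pos: [524.1, -114.1, 84.3]
tcp_rot: [0.015, 1.0, 0.0, -0.0]
force: [-0.9, -0.2, -0.4]
opening: 0.0
grip_force: 0.5
```

>>> apply_moves(motion=[[1, -0.002, 0, 0, 0], [1, -0.002, 0, 0, 0]])

```text
time: 15.02
tcp_pos: [528.1, -114.4, 84.3]
tcp_rot: [0.015, 1.0, -0.0, -0.0]
force: [-0.9, -1.3, 0.1]
opening: -0.001
grip_force: 0.6
```

>>> apply_moves(motion=[[1, -0.002, 0, 0, 0]])

```text
time: 15.15
tcp_pos: [529.9, -114.4, 84.3]
tcp_rot: [0.015, 1.0, -0.0, -0.0]
force: [-3.0, -2.1, 0.7]
opening: 0.001
grip_force: 1.6
```

>>> apply_moves(motion=[[1, 0.01, 0, 0, 0], [1, 0.014, 0, -0.013, 0], [1, 0, 0.045, -0.003, 0], [1, 0, 0.055, 0, 0], [1, 0, 0.055, 0, 0], [1, 0, 0.055, 0, 0], [1, 0, 0.055, 0.003, 0], [1, 0, 0, 0.013, 0], [1, 0, 0, 0, 0], [1, -0.004, 0, 0, 0], [1, -0.003, 0, 0, 0], [1, -0.002, 0, 0, 0], [1, -0.002, 0, 0, 0]])

```text
time: 16.77
tcp_pos: [524.7, 150.4, 84.4]
tcp_rot: [0.016, 1.0, -0.0, -0.001]
force: [-3.5, -0.6, 4.5]
opening: -0.0
grip_force: 1.6
```

>>> apply_moves(motion=[[1, -0.002, 0, 0, 0], [1, -0.002, 0, 0, 0]])

```text
time: 17.02
tcp_pos: [529.0, 150.9, 84.3]
tcp_rot: [0.015, 1.0, 0.0, -0.0]
force: [-3.9, -1.3, 2.9]
opening: -0.002
grip_force: 1.8
```

>>> apply_moves(motion=[[1, -0.002, 0, 0, 0], [1, -0.002, 0, 0, 0]])

```text
time: 17.27
tcp_pos: [533.1, 151.0, 84.3]
tcp_rot: [0.015, 1.0, 0.0, -0.0]
force: [-3.1, 1.3, 3.6]
opening: 0.003
grip_force: 1.8
```

>>> apply_moves(motion=[[1, -0.002, 0, 0, 0], [1, -0.002, 0, 0, 0]])

```text
time: 17.52
tcp_pos: [537.3, 150.8, 84.3]
tcp_rot: [0.015, 1.0, 0.0, 0.0]
force: [-3.2, 0.5, 2.1]
opening: 0.002
grip_force: 1.7
```

```bash
python3 -c "
from h import *; st()"
```

```text
t 17.525 case tcp [-30.2 133.4  84.3] yaw err deg -0.03 tilt [ 0.  0. -1.] F [-3.2  0.5  2.1] 0.0024264381338845674 1.6885503754019737
```

>>> apply_moves(motion=[[1, -0.002, 0, 0, 0], [1, -0.002, 0, 0, 0], [1, -0.002, 0, 0, 0]])

```text
time: 17.9
tcp_pos: [543.2, 150.4, 84.3]
tcp_rot: [0.015, 1.0, -0.0, -0.0]
force: [-3.9, 1.1, 3.8]
opening: -0.0
grip_force: 1.8
```

>>> apply_moves(motion=[[1, -0.002, 0, 0, 0], [1, -0.002, 0, 0, 0]])

```text
time: 18.15
tcp_pos: [547.3, 150.3, 84.3]
tcp_rot: [0.015, 1.0, -0.0, 0.0]
force: [-3.0, 0.9, 2.5]
opening: -0.001
grip_force: 1.7
```

>>> apply_moves(motion=[[1, -0.002, 0, 0, 0], [1, -0.002, 0, 0, 0]])

```text
time: 18.4
tcp_pos: [549.1, 150.1, 84.2]
tcp_rot: [0.015, 1.0, -0.0, -0.002]
force: [-6.9, 1.8, 6.0]
opening: -0.001
grip_force: 3.5
```

>>> apply_moves(motion=[[1, -0.002, 0, 0, 0]])

```text
time: 18.52
tcp_pos: [550.3, 150.0, 84.2]
tcp_rot: [0.015, 1.0, -0.0, -0.003]
force: [-9.3, -0.7, 7.9]
opening: -0.002
grip_force: 4.8
```

>>> apply_moves(motion=[[1, 0.01, 0, 0, 0], [1, 0.017, 0, -0.013, 0], [1, 0, -0.045, -0.003, 0], [1, 0, -0.055, 0, 0], [1, 0, -0.055, 0, 0], [1, 0, -0.055, 0, 0], [1, 0, -0.055, 0.003, 0], [1, 0, 0, 0.013, 0], [1, 0, 0, 0, 0], [1, -0.004, 0, 0, 0], [1, -0.003, 0, 0, 0], [1, -0.002, 0, 0, 0], [1, -0.002, 0, 0, 0]])

```text
time: 20.15
tcp_pos: [528.3, -113.3, 84.4]
tcp_rot: [0.015, 1.0, 0.0, -0.001]
force: [-3.9, 1.2, 4.6]
opening: 0.001
grip_force: 1.8
```

>>> apply_moves(motion=[[1, -0.002, 0, 0, 0], [1, -0.002, 0, 0, 0]])

```text
time: 20.4
tcp_pos: [532.8, -114.2, 84.3]
tcp_rot: [0.015, 1.0, 0.0, -0.0]
force: [-4.6, 1.2, 3.0]
opening: 0.001
grip_force: 1.9
```

>>> apply_moves(motion=[[1, -0.002, 0, 0, 0], [1, -0.002, 0, 0, 0]])

```text
time: 20.65
tcp_pos: [537.1, -114.7, 84.3]
tcp_rot: [0.015, 1.0, -0.0, 0.0]
force: [-3.7, 0.4, 3.5]
opening: 0.002
grip_force: 1.8
```

>>> apply_moves(motion=[[1, -0.002, 0, 0, 0], [1, -0.002, 0, 0, 0]])

```text
time: 20.9
tcp_pos: [541.3, -114.8, 84.3]
tcp_rot: [0.015, 1.0, -0.0, 0.0]
force: [-3.7, -0.6, 2.9]
opening: 0.0
grip_force: 1.7
```

```bash
python3 -c "
from h import *; st()"
```

```text
t 20.9 case tcp [ -18.2 -132.    84.3] yaw err deg -0.03 tilt [ 0. -0. -1.] F [-3.7 -0.6  2.9] 0.0003546731548097076 1.7234997265040874
```

>>> apply_moves(motion=[[1, -0.002, 0, 0, 0], [1, -0.002, 0, 0, 0], [1, -0.002, 0, 0, 0], [1, -0.002, 0, 0, 0]])

```text
time: 21.4
tcp_pos: [549.0, -114.8, 84.3]
tcp_rot: [0.015, 1.0, 0.0, -0.0]
force: [-3.2, 0.2, 3.8]
opening: 0.0
grip_force: 1.8
```

>>> apply_moves(motion=[[1, -0.002, 0, 0, 0], [1, -0.002, 0, 0, 0]])

```text
time: 21.65
tcp_pos: [553.0, -114.9, 84.3]
tcp_rot: [0.015, 1.0, 0.0, -0.0]
force: [-3.2, 0.2, 2.2]
opening: -0.003
grip_force: 1.8
```

>>> apply_moves(motion=[[1, -0.002, 0, 0, 0]])

```text
time: 21.78
tcp_pos: [554.4, -114.8, 84.3]
tcp_rot: [0.015, 1.0, 0.0, -0.001]
force: [-5.9, -0.8, 4.8]
opening: -0.001
grip_force: 3.0
```

>>> apply_moves(motion=[[1, 0.01, 0, 0, 0], [1, 0.014, 0, -0.013, 0], [1, 0, 0.045, -0.003, 0], [1, 0, 0.055, 0, 0], [1, 0, 0.055, 0, 0], [1, 0, 0.055, 0, 0], [1, 0, 0.055, 0.003, 0], [1, 0, 0, 0.013, 0], [1, 0, 0, 0, 0], [1, -0.004, 0, 0, 0], [1, -0.003, 0, 0, 0], [1, -0.002, 0, 0, 0], [1, -0.002, 0, 0, 0]])

```text
time: 23.4
tcp_pos: [549.1, 149.6, 84.4]
tcp_rot: [0.016, 1.0, -0.0, -0.001]
force: [-4.0, -1.4, 3.1]
opening: -0.007
grip_force: 2.0
```

>>> apply_moves(motion=[[1, -0.002, 0, 0, 0], [1, -0.002, 0, 0, 0]])

```text
time: 23.65
tcp_pos: [553.9, 150.2, 84.3]
tcp_rot: [0.015, 1.0, 0.0, -0.0]
force: [-4.4, -0.3, 2.6]
opening: 0.0
grip_force: 2.1
```

>>> apply_moves(motion=[[1, -0.002, 0, 0, 0], [1, -0.002, 0, 0, 0], [1, -0.002, 0, 0, 0], [1, -0.002, 0, 0, 0]])

```text
time: 24.15
tcp_pos: [562.3, 150.0, 84.3]
tcp_rot: [0.015, 1.0, 0.0, 0.0]
force: [-4.2, 0.6, 3.5]
opening: 0.001
grip_force: 2.2
```

>>> apply_moves(motion=[[1, -0.002, 0, 0, 0], [1, -0.002, 0, 0, 0], [1, -0.002, 0, 0, 0]])

```text
time: 24.52
tcp_pos: [568.3, 149.6, 84.3]
tcp_rot: [0.015, 1.0, -0.0, 0.0]
force: [-3.8, 0.7, 3.7]
opening: 0.001
grip_force: 2.2
```

```bash
python3 -c "
from h import *; st()"
```

```text
t 24.525 case tcp [  0.8 133.2  84.3] yaw err deg -0.03 tilt [ 0. -0. -1.] F [-3.8  0.7  3.7] 0.0013000529475569362 2.15311948210001
```

>>> apply_moves(motion=[[1, -0.002, 0, 0, 0], [1, -0.002, 0, 0, 0]])

```text
time: 24.78
tcp_pos: [572.2, 149.5, 84.3]
tcp_rot: [0.015, 1.0, -0.0, -0.0]
force: [-3.7, 0.0, 3.2]
opening: -0.007
grip_force: 2.2
```

>>> apply_moves(motion=[[1, -0.002, 0, 0, 0], [1, -0.002, 0, 0, 0]])

```text
time: 25.02
tcp_pos: [576.2, 149.4, 84.3]
tcp_rot: [0.015, 1.0, -0.0, -0.0]
force: [-4.3, -0.7, 2.8]
opening: -0.003
grip_force: 2.2
```

>>> apply_moves(motion=[[1, 0.01, 0, 0, 0], [1, 0.014, 0, -0.013, 0], [1, 0, -0.045, -0.003, 0], [1, 0, -0.055, 0, 0], [1, 0, -0.055, 0, 0], [1, 0, -0.055, 0, 0], [1, 0, -0.055, 0.003, 0], [1, 0, 0, 0.013, 0], [1, 0, 0, 0, 0], [1, -0.003, 0, 0, 0], [1, -0.003, 0, 0, 0]])

```text
time: 26.4
tcp_pos: [550.5, -113.5, 84.7]
tcp_rot: [0.014, 1.0, -0.0, 0.0]
force: [-0.5, -0.2, 0.3]
opening: 0.003
grip_force: 0.0
```

>>> apply_moves(motion=[[1, -0.002, 0, 0, 0], [1, -0.002, 0, 0, 0]])

```text
time: 26.65
tcp_pos: [552.4, -113.9, 84.3]
tcp_rot: [0.015, 1.0, 0.001, -0.002]
force: [-4.5, 0.3, 3.8]
opening: 0.001
grip_force: 2.2
```

```bash
python3 -c "
from h import *; st()"
```

```text
t 26.65 case tcp [  -7.1 -130.7   84.3] yaw err deg 0.05 tilt [-0.004  0.001 -1.   ] F [-4.5  0.3  3.8] 0.0012360620749139225 2.1512021496891975
```

>>> apply_moves(motion=[[1, -0.002, 0, 0, 0], [1, -0.002, 0, 0, 0], [1, -0.002, 0, 0, 0], [1, -0.002, 0, 0, 0]])

```text
time: 27.15
tcp_pos: [562.2, -115.5, 84.3]
tcp_rot: [0.015, 1.0, -0.0, 0.0]
force: [-3.2, 0.5, 3.1]
opening: 0.003
grip_force: 1.7
```

>>> apply_moves(motion=[[1, -0.002, 0, 0, 0], [1, -0.002, 0, 0, 0], [1, -0.002, 0, 0, 0], [1, -0.002, 0, 0, 0]])

```text
time: 27.65
tcp_pos: [570.2, -115.6, 84.3]
tcp_rot: [0.015, 1.0, -0.0, 0.0]
force: [-2.6, 0.0, 1.5]
opening: 0.002
grip_force: 1.4
```

>>> apply_moves(motion=[[1, -0.002, 0, 0, 0], [1, -0.002, 0, 0, 0]])

```text
time: 27.9
tcp_pos: [574.1, -115.6, 84.3]
tcp_rot: [0.015, 1.0, 0.0, 0.0]
force: [-2.6, -0.2, 0.6]
opening: 0.001
grip_force: 1.3
```

>>> apply_moves(motion=[[1, -0.002, 0, 0, 0], [1, -0.002, 0, 0, 0]])

```text
time: 28.15
tcp_pos: [578.1, -115.7, 84.3]
tcp_rot: [0.015, 1.0, 0.0, 0.0]
force: [-2.6, -0.5, 1.2]
opening: -0.001
grip_force: 1.3
```

```bash
python3 -c "
from h import *; st()"
```

```text
t 28.15 case tcp [  18.6 -131.8   84.3] yaw err deg -0.03 tilt [ 0.  0. -1.] F [-2.6 -0.5  1.2] -0.0005620628655633793 1.2521787243895233
```

>>> apply_moves(motion=[[1, 0.01, 0, 0, 0], [1, 0.012, 0, -0.013, 0], [1, 0, 0.045, -0.003, 0], [1, 0, 0.055, 0, 0], [1, 0, 0.055, 0, 0], [1, 0, 0.055, 0, 0], [1, 0, 0.055, 0.003, 0], [1, 0, 0, 0.013, 0], [1, 0, 0, 0, 0], [1, -0.004, 0, 0, 0], [1, -0.003, 0, 0, 0], [1, -0.002, 0, 0, 0], [1, -0.002, 0, 0, 0]])

```text
time: 29.78
tcp_pos: [575.4, 149.0, 84.4]
tcp_rot: [0.016, 1.0, 0.0, 0.0]
force: [0.3, 0.3, -0.3]
opening: 0.002
grip_force: 0.0
```

>>> apply_moves(motion=[[1, -0.002, 0, 0, 0], [1, -0.002, 0, 0, 0], [1, -0.002, 0, 0, 0]])

```text
time: 30.15
tcp_pos: [580.4, 149.5, 84.2]
tcp_rot: [0.015, 1.0, 0.0, -0.001]
force: [-2.2, 0.0, 0.8]
opening: 0.003
grip_force: 1.1
```

>>> apply_moves(motion=[[1, -0.002, 0, 0, 0], [1, -0.002, 0, 0, 0]])

```text
time: 30.4
tcp_pos: [585.5, 149.3, 84.2]
tcp_rot: [0.015, 1.0, 0.0, 0.0]
force: [-0.8, 1.0, -0.1]
opening: 0.002
grip_force: 0.9
```

>>> apply_moves(motion=[[1, -0.002, 0, 0, 0]])

```text
time: 30.52
tcp_pos: [587.5, 149.2, 84.2]
tcp_rot: [0.015, 1.0, 0.0, 0.0]
force: [-1.3, -1.0, -0.7]
opening: 0.002
grip_force: 0.7
```

```bash
python3 -c "
from h import *; st()"
```

```text
t 30.525 case tcp [ 20.  133.3  84.2] yaw err deg -0.03 tilt [ 0.  0. -1.] F [-1.3 -1.  -0.7] 0.001745931336509706 0.6744825979694724
```

Closing the last few mm until the force shows wall contact.

>>> apply_moves(motion=[[1, -0.002, 0, 0, 0]])

```text
time: 30.65
tcp_pos: [589.6, 149.0, 84.2]
tcp_rot: [0.015, 1.0, 0.0, 0.0]
force: [-1.5, 0.2, -1.0]
opening: -0.0
grip_force: 0.5
```

>>> apply_moves(motion=[[1, -0.002, 0, 0, 0]])

```text
time: 30.78
tcp_pos: [591.5, 148.9, 84.2]
tcp_rot: [0.015, 1.0, 0.0, 0.0]
force: [-1.1, -0.5, -1.3]
opening: -0.0
grip_force: 0.5
```

>>> apply_moves(motion=[[1, -0.002, 0, 0, 0]])

```text
time: 30.9
tcp_pos: [592.1, 148.9, 84.2]
tcp_rot: [0.015, 1.0, -0.0, -0.001]
force: [-5.1, 1.2, 2.4]
opening: 0.001
grip_force: 2.6
```

>>> apply_moves(motion=[[1, -0.001, 0, 0, 0], [1, 0, 0, 0, 0]])

```text
time: 31.15
tcp_pos: [592.1, 148.9, 84.2]
tcp_rot: [0.015, 1.0, -0.0, -0.002]
force: [-5.1, -0.2, 2.1]
opening: 0.002
grip_force: 2.7
```

>>> apply_moves(motion=[[1, 0.01, 0, 0, 0], [1, 0.007, 0, -0.013, 0], [1, 0, -0.045, -0.003, 0], [1, 0, -0.055, 0, 0], [1, 0, -0.055, 0, 0], [1, 0, -0.055, 0, 0], [1, 0, -0.055, 0.003, 0], [1, 0, 0, 0.013, 0], [1, 0, 0, 0, 0], [1, -0.003, 0, 0, 0], [1, -0.003, 0, 0, 0]])

```text
time: 32.52
tcp_pos: [575.6, -114.3, 84.8]
tcp_rot: [0.014, 1.0, -0.0, 0.0]
force: [0.8, 1.2, -0.6]
opening: 0.005
grip_force: 0.0
```

>>> apply_moves(motion=[[1, -0.002, 0, 0, 0], [1, -0.002, 0, 0, 0]])

```text
time: 32.78
tcp_pos: [578.6, -115.1, 84.4]
tcp_rot: [0.015, 1.0, 0.0, -0.001]
force: [-3.3, 0.1, 2.6]
opening: 0.004
grip_force: 1.6
```

>>> apply_moves(motion=[[1, -0.002, 0, 0, 0]])

```text
time: 32.9
tcp_pos: [579.3, -115.1, 84.2]
tcp_rot: [0.015, 1.0, 0.0, -0.002]
force: [-4.2, 0.8, 4.2]
opening: -0.0
grip_force: 2.2
```

```bash
python3 -c "
from h import *; st()"
```

```text
t 32.9 case tcp [  19.8 -131.1   84.2] yaw err deg 0.01 tilt [-0.004  0.001 -1.   ] F [-4.2  0.8  4.2] -0.00036059779309327697 2.202996611595154
```

>>> apply_moves(motion=[[1, -0.002, 0, 0, 0]])

```text
time: 33.02
tcp_pos: [582.0, -115.5, 84.3]
tcp_rot: [0.015, 1.0, 0.0, -0.001]
force: [-3.5, 0.0, 2.6]
opening: 0.001
grip_force: 1.7
```

>>> apply_moves(motion=[[1, -0.002, 0, 0, 0]])

```text
time: 33.15
tcp_pos: [584.4, -115.8, 84.2]
tcp_rot: [0.015, 1.0, 0.0, -0.001]
force: [-5.9, 0.4, 5.8]
opening: 0.004
grip_force: 3.1
```

>>> apply_moves(motion=[[1, -0.002, 0, 0, 0]])

```text
time: 33.28
tcp_pos: [584.4, -115.8, 84.2]
tcp_rot: [0.015, 1.0, 0.0, -0.003]
force: [-10.9, -0.6, 8.5]
opening: -0.002
grip_force: 5.3
```

```bash
python3 -c "
from h import *; st()"
```

```text
t 33.275 case tcp [  24.9 -131.7   84.2] yaw err deg 0.01 tilt [-0.006  0.001 -1.   ] F [-10.9  -0.6   8.5] -0.002322755903637758 5.342007055878639
```

Right is home against the wall. I retouch the left one lightly in case it rebounded.

>>> apply_moves(motion=[[1, 0.01, 0, 0, 0], [1, 0.007, 0, -0.013, 0], [1, 0, 0.045, -0.003, 0], [1, 0, 0.055, 0, 0], [1, 0, 0.055, 0, 0], [1, 0, 0.055, 0, 0], [1, 0, 0.055, 0.003, 0], [1, 0, 0, 0.013, 0], [1, 0, 0, 0, 0], [1, -0.003, 0, 0, 0], [1, -0.003, 0, 0, 0], [1, -0.003, 0, 0, 0]])

```text
time: 34.78
tcp_pos: [587.8, 148.1, 84.7]
tcp_rot: [0.016, 1.0, 0.0, 0.0]
force: [0.4, 0.1, 0.3]
opening: 0.002
grip_force: 0.0
```

>>> apply_moves(motion=[[1, -0.002, 0, 0, 0], [1, -0.001, 0, 0, 0]])

```text
time: 35.02
tcp_pos: [590.3, 148.8, 84.4]
tcp_rot: [0.015, 1.0, 0.0, 0.0]
force: [0.2, 0.7, 0.2]
opening: 0.001
grip_force: 0.0
```

>>> apply_moves(motion=[[1, -0.002, 0, 0, 0]])

```text
time: 35.15
tcp_pos: [591.9, 149.0, 84.3]
tcp_rot: [0.015, 1.0, -0.0, -0.0]
force: [-2.2, -0.5, 1.0]
opening: -0.001
grip_force: 1.0
```

```bash
python3 -c "
from h import *; st()"
```

```text
t 35.15 case tcp [ 24.4 133.2  84.3] yaw err deg -0.03 tilt [-0.001 -0.    -1.   ] F [-2.2 -0.5  1. ] -0.0011979679549299197 1.002720381366089
```

Left is home too. I retreat up and back, then look.

>>> apply_moves(motion=[[1, 0.01, 0, 0, 0], [1, 0.01, 0, -0.02, 0], [1, 0, 0, -0.05, 0], [1, 0.02, 0.03, -0.05, 0], [1, 0.05, 0.03, 0, 0], [1, 0.05, 0.03, 0, 0], [1, 0.03, 0.02, 0, 0], [1, 0, 0, 0, 0], [1, 0, 0, 0, 0]])

```text
time: 36.28
tcp_pos: [425.9, 264.1, 204.5]
tcp_rot: [0.015, 1.0, 0.0, 0.001]
force: [0.8, -0.6, -0.1]
opening: -0.003
grip_force: 0.0
```

```bash
python3 -c "
from h import *; st(); c=snap('top','t6.png'); im=cv2.imread('pics/t6.png')[140:250,175:365]; cv2.imwrite('pics/t6c.png',cv2.resize(im,None,fx=4,fy=4,interpolation=cv2.INTER_CUBIC))"
```

```text
t 36.275 case tcp [-145.   243.3  204.5] yaw err deg -0.0 tilt [ 0.001  0.    -1.   ] F [ 0.8 -0.6 -0.1] -0.00269620937117041 0.0
```

View pics/t6c.png

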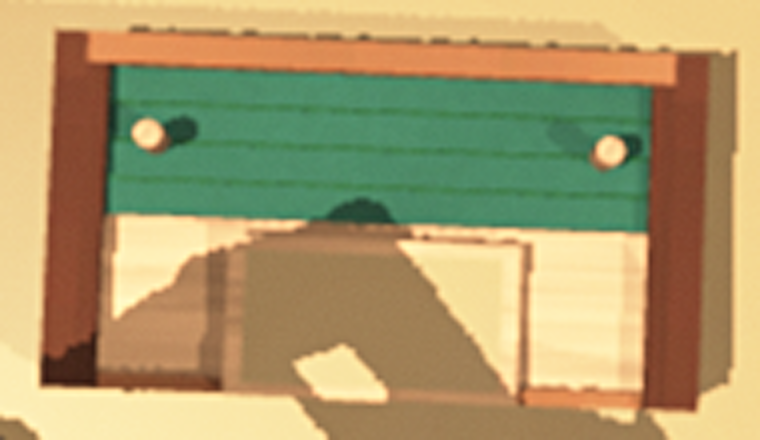

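The shutter is shut flush along the far wall. The peg tops are at crop (149,133) and (610,150), symmetric, and the arm is clear. I hand in.

```bash
python3 -c "
from h import *
q=np.load('case.npy'); c=eyes.camera('top'); C,S=np.cos(q[2]),np.sin(q[2])
for u,v in((149,133),(610,150)):
    d=toworld(c,u/4+174.6,v/4+139.6,106)[:2]-q[:2]; print(C*d[0]+S*d[1],-S*d[0]+C*d[1])
print(sign_off())"
```

```text
41.62827920313041 130.53702511206419
42.04994737435648 -132.06271728587822
the job is handed in; nothing more can be done
None
```

The yellow cheese stands flat and released in the well beside the red one, and the shutter is fully home: in the last picture both pegs measure about 42 mm in the case frame (shut is 43); I handed in at about 36 s, with push forces reading at most about 20 N.

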